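Index the slide carrier against the flip stop

ROBOT

A 6-joint arm with a two-finger parallel gripper is mounted at the origin on the work surface. World frame = base frame: x ahead of the robot, y to its left, z up, the work surface at z = 0. Lengths are in m, angles in degrees, forces in N, time in s.
With the tool pointing down it reaches from about 0.25 to 0.725 m from the base axis. Payload 9.7 kg.
Tool frame: the origin (TCP) lies midway between the tips of the shut fingers; the grasp point (between the pads) lies behind it (bot.pinch_z is the z of the grasp point in the tool frame, in m); z points along the fingers, y is the direction in which the jaws open and shut (so a half turn about z gives the same grasp; the last joint's range is limited). The gripper opens to 85 mm and grips with 20 to 120 N. Pads are 22 mm wide; open, the fingers measure 114 mm over their backs; the gripper's body (76 mm by 85 mm) begins 54 mm behind the grasp point. The pads swing forward as they close: fully open they stand 13 mm farther back than shut.
Start: joints at [-75.86, 4.979, 10.078, 95.1, 0, 90], TCP at [0.134, -0.533, 0.231] pointing down, gripper open.
Joint ranges: [-179.16, 179.16], [-48.56, 103.87], [-65.8, 70.77], [-126.05, 130.52], [-82.76, 87.17], [-180, 180]. Speed limits (degrees/s): [127.2, 127.2, 147.25, 180, 180, 180].

INTERFACE

Orientations are given as [roll, pitch, yaw] about the fixed x, y, z axes, in that order (R = Rz(yaw) Ry(pitch) Rx(roll)).
In Python, from workcell import monitor, vision, ticket, bot gives the robot as it stands.
- The arm moves only by the tool carry_out, never from a script. Its argument "increments" is one flat list of numbers, 7 for each row, row after row: the turn, a rotation vector about the tool's x, y, z each as a share of 45 degrees, from -1 to 1, then the shift along the tool's x, y, z each as a share of 200 mm, from -1 to 1, then the opening, from 0 (shut) to 1 (fully open). A call has 1 to 8 rows; each row shifts and turns the commanded pose from where the row before left it, along the tool's axes as they then stand; what a row does not reach is not made up. A row lasts 1/12 s, in which the tool goes at most 41.7 mm and 7.16 degrees, less where a joint would pass 70% of its speed; a pose out of reach is approached as far as the arm can. A call with a number of a shift or a turn outside -1 to 1 is refused whole. A call with a gripper value outside its range is refused whole. The fingers move at their own pace and stop on an object; "squeeze" is the grip in N (left out, the last holds). Time passes only in rows, so rows that do not move let the fingers close. It gives the time, the measured TCP pose, the force and the opening at its end, in the units of the state.
- monitor.get_obs(): the state, without advancing time (a new reading comes with each control period).
- vision.camera(name): name is "scene" or "top" or "wrist"; returns a dict with "pixels" (400x640x3 uint8, red, green, blue), "depth" (400x640 float32, m along the optical axis (not along the pixel's ray), 0 where there is no reading), "mtx" (3x3 intrinsics, pixels), "position" and "rotation" of the camera in the world. Camera axes: x right, y down, z forward; pixel columns grow to the right and rows downward; lengths in m; the calibration is good to about 2 mm. The wrist camera is an equidistant fisheye: a pixel r from the principal point sees the ray r / f radians off the axis. A picture is of the moment at which its call begins.
- ticket.job_done(): hands the job in, once; it reports no verdict.
Trained networks look in a picture, given as the dict that the camera call returned (one of the last four; its "shot" number tells which), for a name from the list of things; names that differ only in an ending like _2 or _b are one class to them, and where a whole thing is asked for, a point or a joint stands for the part that bears it (a point fixed in the world has none). Each returns a list of dicts, best first, with "confidence" (0 to 1); they miss things now and then, are a little off and sometimes report something else, mostly with a low value. They report only what shows in the picture. A call takes as long as a camera call. They do not tell look-alikes from the thing itself.
- vision.look_for(picture, label): "point" ([x, y, z] in m, in world coordinates, good to about 4 mm: the middle of the surface that is visible of it).
- vision.outline_of(picture, label): "region" (400x640 bool, what is visible of it).
The state is a dict: "time": time; "q": joint angles; "qd": joint speeds; "joint_efforts": joint torques, N m; "ee_pos": TCP position; "tcp_rot": TCP orientation; "wrist_force": force on the tool from outside, world axes, zero at the start; "torque": the same for the moment, N m; "opening": finger opening in m.
Only numpy, scipy, OpenCV 4.12 (cv2) and the standard library are available. Lean on these libraries where they do the work, as an engineer would, in place of code of your own. Each camera call takes 0.05 s, during which the arm holds its last target. There are 200 camera calls.

TASK

Flip the hinged stop flag all the way down across the runner, then slide the double-slot carrier along the runner, without lifting it out, until it meets the flag's sprung pad, and hold it pressed there for about a second with a push of about 7 N on the pad, never hard enough to bottom the pad out. Then ease off and let go, leaving the flag fully down and the carrier still resting against the pad; leave the other things on the shelf where they are.

Things in the scene. Friction and masses are not known exactly. Their poses are not given: they have to be found in the camera images.
- runner: Fixed wooden runner, 103 (x) by 420 (y) by 22 mm high; origin: centre of its underside, on the shelf. Its channel runs along its own y: floor 10 mm up, 75 mm wide between two 14 mm wide rails with tops 22 mm up, ends open. The carrier starts towards its -y end and must be pushed in its +y direction.
- stop: Brass stop bracket fixed outside the runner's -x rail, axes parallel to the runner's, 26 (x) by 80 (y) by 36 mm high; origin: centre of its underside, on the shelf. A small block on top (top 42 mm up) carries flag and pad; it is clamped firmly (25 N will not shift it) up to 16 mm either way along y from the bracket's middle. This setting is not measured: find it by feel or sight.
- pin (a point): Point on the bracket, 46 mm above the shelf, on the line of the flag's hinge pin (along y); the flag's middle is up to 16 mm either way along y from here. Flag: flat brass arm 82 mm long from the pin, 40 mm wide along y, 6 mm thick. Parked, it stands up leaning to the bracket's -x, away from the channel; down, it lies level over the channel to +x, its top 49 mm above the shelf.
- pad_mid (a point): Where the middle of the pad's -y face would be with the flag down and the setting mid-way (truly up to 16 mm either way along y). The rubber pad hangs under the flag's outer end, 66 mm from the pin: 30 (x) by 8 (y) by 17 mm high, 14 to 31 mm above the shelf when down; the carrier's leading end meets this face. Sprung along y: 4 N per mm, damped, bottoms after 3.5 mm at 14 N.
- flag (a joint): Flag angle about its hinge pin, rad: 0 = fully down against its rest, level across the channel; about 1.57 = straight up; starts parked at 1.68 to 1.95, limit 2.05. A stiff hinge (about 0.07 N m of friction): it stays where it is left and must be pushed all the way down.
- carrier: Loose wooden double-slot slide carrier in the channel, 70 (x) by 160 (y) by 14 mm, 0.2 to 0.42 kg, with two white-framed slides. Origin: centre of its underside; leading end at its y = +80 mm, trailing end at -80. An upright wooden knob 18 to 22 mm across stands at y = -61 mm, 14 to 58 mm above the origin. About 2.5 mm play each side; sliding takes 1 to 6 N, besides the push on the pad.
- condenser: Bystander: clouded glass condenser lens, 72 mm across, 31 mm high; origin under its centre.
- rose_knob: Bystander: turned rosewood knob, 36 mm across, 43 mm high; origin under its centre.
- elbow: Bystander: tin chimney elbow, 66 mm across, 105 mm high, its side branch 60 mm to its own +y; origin under its upright part.
- rack_slide: Bystander: brass lever-action rackwork slide, 60 by 100 mm plate, 33 mm high with its lever; origin under its centre.
Mind the look-alikes: they are no part of the job. Leave any blue look-alike of the stop alone. Leave any yellow look-alike of the carrier alone.

How it is judged:
By the outcome, as a careful person would: the job done as asked, in the order asked, and still so for the second after the job is handed in, with the robot touching nothing.
It also fails if it takes over 67 s, if anything falls off the work surface, if the arm or the gripper's body presses on something with over 40 N, if the wrist force passes 120 N, or if a joint passes its speed limit or range.

## Working session

There is one attempt and no reset: what is moved stays moved. The work goes in short steps, Python scripts to look and compute and a tool call to move; the robot and the scene stay as the last step left them, time stands still between calls to the robot, and variables do not carry over. Pictures are saved under pics/ and viewed, about 8 in all and at most 12, crops included, and the job is handed in when it is done.

Besides the shell and the picture viewer there is one more tool, called after "Emit:" by a JSON object that holds its "api" and its "payload", one argument or row to a line. carry_out: Moves the arm, as the interface text tells. Its arguments: {"type":"object","properties":{"increments":{"type":"array"},"squeeze":{"type":"number"}},"required":["increments"]}

```bash
mkdir -p pics; cat > h.py <<'E'
import numpy as np,cv2
from workcell import monitor,vision,ticket,bot
def save(p,n,crop=None,s=1):
    im=cv2.cvtColor(p["pixels"],cv2.COLOR_RGB2BGR)
    if crop: im=im[crop[1]:crop[3],crop[0]:crop[2]]
    cv2.imwrite("pics/"+n,cv2.resize(im,None,fx=s,fy=s,interpolation=cv2.INTER_CUBIC))
def cloud(p):
    K=np.array(p["mtx"]);d=p["depth"];v,u=np.indices(d.shape)
    c=np.stack([(u-K[0,2])/K[0,0]*d,(v-K[1,2])/K[1,1]*d,d],-1)
    return c@np.array(p["rotation"]).T+np.array(p["position"])
def px(p,w):
    K=np.array(p["mtx"]);c=(np.array(w)-p["position"])@np.array(p["rotation"]);return (K@(c/c[2]))[:2]
E
python3 - <<'E'
from h import *
o=monitor.get_obs();print(o["time"],o["ee_pos"],o["tcp_rot"],o["wrist_force"],bot.pinch_z)
for n in("top","scene"):
    p=vision.camera(n);save(p,n+"1.png");print(n,np.round(p["position"],3))
    for l in("runner","stop","flag","carrier","condenser","rose_knob","elbow","rack_slide"):
        for r in vision.look_for(p,l)[:3]:
            print(l,np.round(r["point"],3),round(r["confidence"],2),px(p,r["point"]).round())
E
```

```text
0.0 [ 0.13431239 -0.53312445  0.23057685] [-1.79924147e+02 -2.51363369e-04  1.41405054e+01] [-0.22284991  0.14327643  0.86367154] -0.0187
top [ 0.343 -0.04   1.593]Traceback (most recent call last):
  File "<stdin>", line 7, in <module>
  File "h.py", line 12, in px
    K=np.array(p["mtx"]);c=(np.array(w)-p["position"])@np.array(p["rotation"]);return (K@(c/c[2]))[:2]
                                                                                            ~^^^
IndexError: invalid index to scalar variable.
```

```bash
python3 -c "
import cv2,numpy as np
a=cv2.imread('pics/top1.png');b=cv2.imread('pics/scene1.png');print(a.shape,b.shape)"
```

```text
[ WARN:0@0.011] global loadsave.cpp:275 findDecoder imread_('pics/scene1.png'): can't open/read file: check file path/integrity
Traceback (most recent call last):
AttributeError: 'NoneType' object has no attribute 'shape'
```

View pics/top1.png

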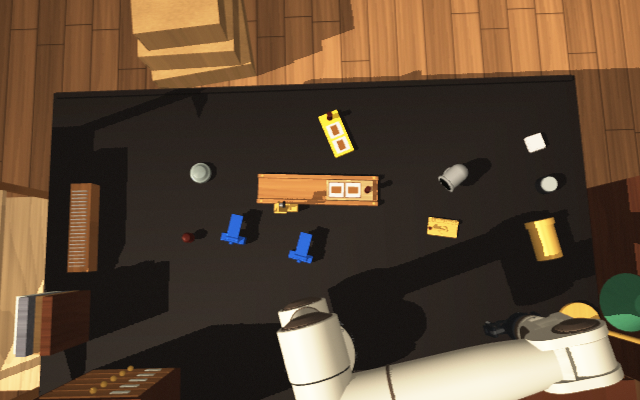

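The top view shows the wooden runner (257–379, 174–206), with the wooden carrier at its right end and its knob near (368,189). The brass stop is at (285,208). The blue look-alikes at (234,229) and (302,247) and the yellow carrier at (337,134) are not part of the job.

```bash
python3 - <<'E'
from h import *
p=vision.camera("top");print(p["rotation"],p["mtx"])
E
```

```text
[-172.42622023    1.00967895  -91.62217831] [[456.6474183    0.         319.11576431]
 [  0.         456.6474183  191.61983496]
 [  0.           0.           1.        ]]
```

```bash
python3 - <<'E'
s=open('h.py').read()
s=s.replace('import numpy as np,cv2','import numpy as np,cv2\nfrom scipy.spatial.transform import Rotation as Ro').replace('np.array(p["rotation"])','Ro.from_euler("xyz",p["rotation"],degrees=True).as_matrix()')
open('h.py','w').write(s)
E
python3 - <<'E'
from h import *
for n in("top","scene"):
    p=vision.camera(n);save(p,n+"2.png");print(n,np.round(p["position"],3))
    W=cloud(p);np.save(n+".npy",W)
    for l in("runner","stop","flag","carrier"):
        for r in vision.look_for(p,l)[:3]:
            print(l,np.round(r["point"],3),round(r["confidence"],2),px(p,r["point"]).round())
    if n=="top":
        save(p,"topc.png",(220,140,400,270),4)
        for l,h in(("runner",.022),("carrier",.024)):
            m=vision.outline_of(p,l)
            for r in m[:2]:
                M=r["region"];Q=W[M];Q=Q[abs(Q[:,2]-h)<.012][:,:2].astype(np.float32)
                print(l,r["confidence"],M.sum(),cv2.minAreaRect(Q) if len(Q)>3 else 0, np.percentile(W[M][:,2],[5,50,95]))
E
```

```text
top [ 0.343 -0.04   1.593]
runner [0.564 0.038 0.007] 0.78 [303. 189.]
stop [0.414 0.272 0.048] 0.66 [235. 234.]
stop [0.35  0.043 0.048] 0.57 [302. 251.]
stop [0.492 0.097 0.072] 0.55 [285. 208.]
flag [0.366 0.042 0.052] 0.8 [303. 246.]
flag [0.436 0.272 0.052] 0.56 [234. 227.]
flag [0.493 0.106 0.12 ] 0.41 [281. 207.]
carrier [ 0.552 -0.123  0.024] 0.77 [349. 191.]
carrier [ 0.756 -0.082  0.016] 0.74 [335. 134.]
carrier [0.494 0.098 0.07 ] 0.32 [285. 208.]
runner 0.67 2682 ((0.561670184135437, -0.012992903590202332), (0.4194876253604889, 0.10538449138402939), 87.16397857666016) [0.0032275  0.01170859 0.02518754]
carrier 0.73 909 ((0.5565354228019714, -0.12402888387441635), (0.15648987889289856, 0.0744471549987793), 88.24368286132812) [0.01757847 0.02380109 0.03233631]
carrier 0.64 890 ((0.7617179751396179, -0.08429181575775146), (0.1612434685230255, 0.07008066773414612), 20.464872360229492) [0.00717925 0.01422733 0.02202341]
scene [1.072 0.846 0.834]
runner [0.57  0.075 0.011] 0.7 [323. 232.]
stop [0.348 0.054 0.044] 0.77 [386. 189.]
stop [0.5   0.12  0.062] 0.71 [356. 216.]
flag [0.373 0.047 0.047] 0.74 [378. 190.]
flag [0.498 0.119 0.104] 0.68 [358. 202.]
flag [0.448 0.28  0.047] 0.66 [415. 250.]
carrier [ 0.559 -0.112  0.026] 0.96 [290. 189.]
carrier [ 0.772 -0.072  0.012] 0.57 [226. 228.]
```

View pics/topc.png

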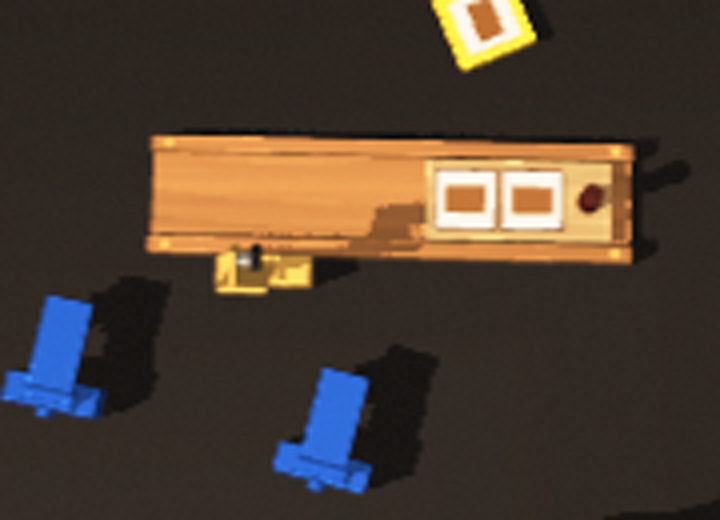

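View pics/scene2.png

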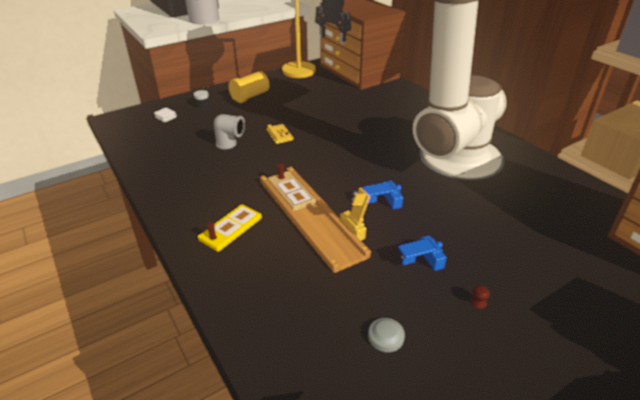

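The crop confirms the real parts: the brass stop beside the natural-wood runner, with its flag standing up at crop (241,275), and the wooden carrier with its dark knob at crop (591,198). Two blue and one yellow look-alikes stand apart. Next I work out the runner axes and flag location from pixels and depth.

```bash
python3 - <<'E'
from h import *
p=vision.camera("top");R=Ro.from_euler("xyz",p["rotation"],degrees=True).as_matrix();Ki=np.linalg.inv(p["mtx"])
def back(u,v,z):
    d=R@Ki@np.array([u,v,1]);return p["position"]+d*(z-p["position"][2])/d[2]
c=lambda u,v,z:back(220+(u-1.5)/4,140+(v-1.5)/4,z)
C=[c(152,136,.022),c(632,146,.022),c(147,251,.022),c(632,262,.022)]
print(np.round(C,4)); ctr=np.mean(C,0);ax=(C[0]+C[2]-C[1]-C[3])[:2];a=np.degrees(np.arctan2(ax[1],ax[0]))-90
print("centre",ctr,"yaw",a,np.linalg.norm(ax)/2)
Rm=np.array([[np.cos(np.radians(a)),-np.sin(np.radians(a))],[np.sin(np.radians(a)),np.cos(np.radians(a))]])
print("knob top",c(591,190,.068),"lead/trail",c(424,200,.024),c(612,200,.024))
for n in("top","scene"):
    W=np.load(n+".npy").reshape(-1,3);L=(W[:,:2]-ctr[:2])@Rm
    m=(L[:,0]>-.12)&(L[:,0]<-.035)&(abs(L[:,1])<.2)&(W[:,2]>.03)&(W[:,2]<.15)
    for lo,hi in((.03,.04),(.04,.055),(.055,.08),(.08,.1),(.1,.14)):
        k=m&(W[:,2]>lo)&(W[:,2]<hi)
        if k.sum():print(n,lo,k.sum(),np.percentile(L[k],[5,50,95],axis=0).round(3).tolist(),W[k].mean(0).round(3))
E
```

```text
[[ 0.6222  0.195   0.022 ]
 [ 0.6003 -0.2233  0.022 ]
 [ 0.5212  0.2004  0.022 ]
 [ 0.499  -0.2187  0.022 ]]
centre [ 0.56068882 -0.01164011  0.022     ] yaw -3.0193835640855298 0.41929306535190675
knob top [ 0.55631647 -0.18179161  0.068     ] lead/trail [ 0.55818892 -0.04102966  0.024     ] [ 0.55318947 -0.20364839  0.024     ]
top 0.03 70 [[-0.076, 0.028], [-0.062, 0.084], [-0.045, 0.143]] [0.503 0.073 0.035]
top 0.04 18 [[-0.074, 0.079], [-0.064, 0.094], [-0.056, 0.107]] [0.502 0.087 0.046]
top 0.055 14 [[-0.074, 0.095], [-0.069, 0.103], [-0.064, 0.126]] [0.497 0.099 0.069]
top 0.08 14 [[-0.079, 0.098], [-0.078, 0.111], [-0.074, 0.124]] [0.49  0.104 0.092]
top 0.1 92 [[-0.091, 0.099], [-0.074, 0.115], [-0.056, 0.129]] [0.492 0.106 0.122]
scene 0.03 145 [[-0.079, 0.073], [-0.061, 0.124], [-0.054, 0.15]] [0.503 0.107 0.035]
scene 0.04 112 [[-0.074, 0.101], [-0.064, 0.122], [-0.056, 0.14]] [0.503 0.113 0.046]
scene 0.055 110 [[-0.077, 0.102], [-0.073, 0.122], [-0.068, 0.138]] [0.495 0.113 0.067]
scene 0.08 55 [[-0.084, 0.115], [-0.079, 0.131], [-0.076, 0.139]] [0.488 0.122 0.088]
scene 0.1 254 [[-0.092, 0.106], [-0.072, 0.127], [-0.056, 0.136]] [0.493 0.114 0.117]
```

Emit:
{"api": "carry_out", "payload": {
  "increments": [0,0,0.127,0,0,0,0,0,0,0.127,0,0,0,0,0,0,0.127,0,0,0,0,0,0,0,0.0683,-0.1653,0,0,0,0,0,0.0683,-0.1653,0,0,0,0,0,0.0683,-0.1653,0,0,0,0,0,0.0683,-0.1653,0,0,0,0,0,0.0683,-0.1653,0,0]
}}

```text
time: 1.47
ee_pos: [0.2115, -0.3704, 0.2312]
tcp_rot: [180.0, -0.0, -3.0]
wrist_force: [1.0, 0.5, 0.0]
opening: 0.0001
```

Emit:
{"api": "carry_out", "payload": {
  "increments": [0,0,0,0.0683,-0.1653,0,0,0,0,0,0.0683,-0.1653,0,0,0,0,0,0.0683,-0.1653,0,0,0,0,0,0.0683,-0.1653,0,0,0,0,0,0.0683,-0.1653,0,0,0,0,0,0.0683,-0.1653,0,0,0,0,0,0.0683,-0.1653,0,0,0,0,0,0.0683,-0.1653,0,0]
}}

```text
time: 2.13
ee_pos: [0.3345, -0.1118, 0.2316]
tcp_rot: [180.0, -0.1, -3.0]
wrist_force: [0.0, -0.7, 0.4]
opening: -0.0002
```

Emit:
{"api": "carry_out", "payload": {
  "increments": [0,0,0,0.0683,-0.1653,0,0,0,0,0,0.0683,-0.1653,0,0,0,0,0,0.0683,-0.1653,0,0,0,0,0,0.0683,-0.1653,0,0,0,0,0,0.0683,-0.1653,0,0,0,0,0,0.0683,-0.1653,0,0,0,0,0,0.0683,-0.1653,0,0,0,0,0,0,0,0,0]
}}

```text
time: 2.8
ee_pos: [0.4389, 0.0363, 0.234]
tcp_rot: [-176.5, 0.0, 2.5]
wrist_force: [0.8, 0.2, -0.6]
opening: -0.0002
```

```bash
python3 - <<'E'
from h import *
p=vision.camera("wrist");save(p,"w1.png");print(p["position"],p["rotation"],p["mtx"])
t=vision.camera("top");save(t,"top3.png",(220,140,400,270),4)
for l in("flag","stop"):
    for r in vision.look_for(p,l)[:3]: print(l,np.round(r["point"],3),r["confidence"])
E
```

```text
[0.50579595 0.02985201 0.37667785] [164.77457258   3.4543504  -87.47213584] [[309.70691629   0.         315.79758781]
 [  0.         309.70691629 200.89060571]
 [  0.           0.           1.        ]]
flag [0.443 0.27  0.047] 0.92
flag [0.492 0.102 0.12 ] 0.72
flag [0.393 0.036 0.046] 0.59
stop [0.492 0.1   0.105] 0.98
stop [0.42  0.265 0.051] 0.9
stop [0.387 0.037 0.047] 0.87
```

View pics/w1.png

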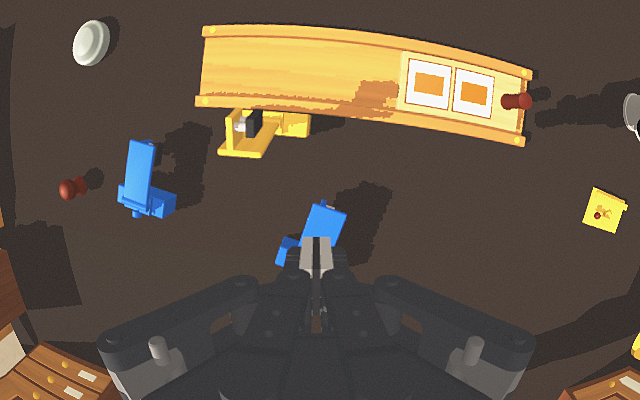

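The wrist view shows the standing flag at (245,135), the knob at (517,101), and a blue look-alike under the fingers. The arm stopped short of the target and slightly tilted, so I check the joints.

```bash
python3 - <<'E'
from h import *
o=monitor.get_obs();print(o["time"],o["q"].round(1) if hasattr(o["q"],"round") else o["q"],o["ee_pos"],o["tcp_rot"])
print([x for x in dir(bot) if x[0]!="_"])
E
```

```text
3.0 [  2.3 -10.1  -4.2  96.    3.4 179.9] [0.43687965 0.03433216 0.23454236] [-1.76581514e+02  4.30567563e-02  2.32786248e+00]
['PlanningError', 'pinch_z']
```

```bash
python3 - <<'E'
from h import *
o=monitor.get_obs();A=Ro.from_euler("xyz",o["tcp_rot"],degrees=True);B=Ro.from_euler("xyz",[180,0,86.98],degrees=True)
w=(A.inv()*B).as_rotvec(degrees=True);print(w,w/45/12)
E
```

```text
[ -2.80451241  -2.49037101 -84.62632384] [-0.00519354 -0.0046118  -0.15671541]
```

Emit:
{"api": "carry_out", "payload": {
  "increments": [-0.0052,-0.0046,-0.1567,0,0,0,0,-0.0052,-0.0046,-0.1567,0,0,0,0,-0.0052,-0.0046,-0.1567,0,0,0,0,-0.0052,-0.0046,-0.1567,0,0,0,0,-0.0052,-0.0046,-0.1567,0,0,0,0,-0.0052,-0.0046,-0.1567,0,0,0,0]
}}

```text
time: 3.5
ee_pos: [0.4368, 0.034, 0.2348]
tcp_rot: [-178.3, -0.7, 45.0]
wrist_force: [-0.2, 0.3, 0.9]
opening: 0.0004
```

Emit:
{"api": "carry_out", "payload": {
  "increments": [-0.0052,-0.0046,-0.1567,0,0,0,0,-0.0052,-0.0046,-0.1567,0,0,0,0,-0.0052,-0.0046,-0.1567,0,0,0,0,-0.0052,-0.0046,-0.1567,0,0,0,0,-0.0052,-0.0046,-0.1567,0,0,0,0,-0.0052,-0.0046,-0.1567,0,0,0,0,0,0,0,0,0,0,0]
}}

```text
time: 4.08
ee_pos: [0.4368, 0.0342, 0.2348]
tcp_rot: [179.9, -0.0, 87.3]
wrist_force: [-0.3, -0.3, 0.4]
opening: 0.0002
```

Emit:
{"api": "carry_out", "payload": {
  "increments": [0,0,0,0.197,-0.01,0,0,0,0,0,0.197,-0.01,0,0,0,0,0,0,0,0.175,0,0,0,0,0,0,0.175,0,0,0,0,0,0,0.175,0,0,0,0,0,0,0.175,0,0,0,0,0,0,0,0,0,0,0,0,0,0,0]
}}

```text
time: 4.75
ee_pos: [0.4363, 0.113, 0.0941]
tcp_rot: [-179.9, 0.0, 86.8]
wrist_force: [-0.5, -0.3, 0.2]
opening: -0.0
```

Emit:
{"api": "carry_out", "payload": {
  "increments": [0,0,0,0,0.07,0,0,0,0,0,0,0.07,0,0,0,0,0,0,0.07,0,0,0,0,0,0,0.07,0,0]
}}

```text
time: 5.08
ee_pos: [0.4954, 0.1107, 0.0982]
tcp_rot: [179.8, -0.1, 86.9]
wrist_force: [-1.3, 0.8, -0.9]
opening: 0.0002
```

Emit:
{"api": "carry_out", "payload": {
  "increments": [0,0,0,0,0.07,0,0,0,0,0,0,0.07,0,0,0,0,0,0,0.07,0,0,0,0,0,0,0.04,0,0]
}}

```text
time: 5.42
ee_pos: [0.5458, 0.1079, 0.0977]
tcp_rot: [179.8, -0.1, 86.9]
wrist_force: [-0.9, 0.1, -0.6]
opening: -0.0005
```

```bash
python3 - <<'E'
from h import *
p=vision.camera("scene");save(p,"s3.png",(270,140,450,270),4)
E
```

```text
(no output)
```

View pics/s3.png

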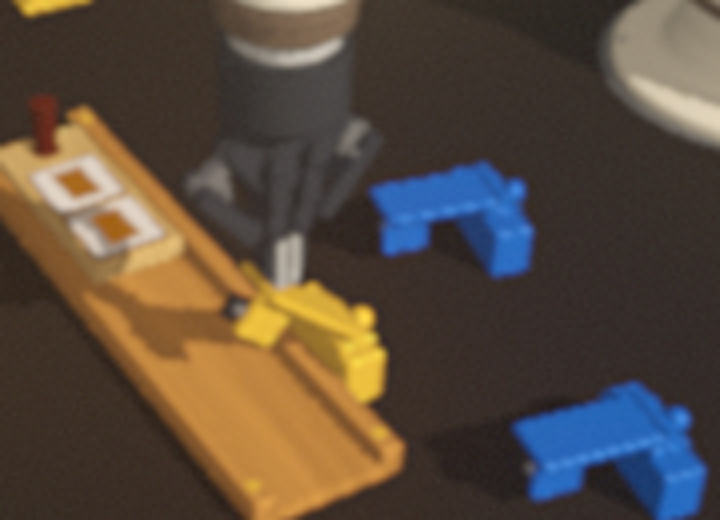

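The flag has swung over to about 35° above level at crop (300,310), with the shut fingers behind and above it. I'll press it down from the top now.

Emit:
{"api": "carry_out", "payload": {
  "increments": [0,0,0,0,0.03,0.06,0,0,0,0,0,0,0.06,0,0,0,0,0,0,0.06,0,0,0,0,0,0,0.05,0,0,0,0,0,0,0,0]
}}

```text
time: 5.88
ee_pos: [0.549, 0.1078, 0.048]
tcp_rot: [180.0, -0.0, 87.0]
wrist_force: [-5.2, -1.5, 11.2]
opening: -0.0001
```

Emit:
{"api": "carry_out", "payload": {
  "increments": [0,0,0,0,0,0.015,0,0,0,0,0,0,0,0]
}}

```text
time: 6.05
ee_pos: [0.5492, 0.1079, 0.0472]
tcp_rot: [179.9, -0.0, 87.0]
wrist_force: [-6.8, -1.6, 22.8]
opening: 0.0001
```

The flag is down: the finger is at its top height (0.047) with 23 N on it. I'll lift and go behind the knob.

Emit:
{"api": "carry_out", "payload": {
  "increments": [0,0,0,0,0,-0.2,0,0,0,0,0,0,-0.2,0,0,0,0,0,0,-0.2,0,0,0,0,-0.18,0.011,0,0,0,0,0,-0.18,0.011,0,0,0,0,0,-0.18,0.011,0,0,0,0,0,-0.18,0.011,0,0,0,0,0,-0.18,0.011,0,0]
}}

```text
time: 6.72
ee_pos: [0.55, -0.0739, 0.1644]
tcp_rot: [-179.9, -0.0, 87.0]
wrist_force: [0.9, -0.3, -0.3]
opening: 0.0
```

Emit:
{"api": "carry_out", "payload": {
  "increments": [0,0,0,-0.18,0.011,0,0,0,0,0,-0.18,0.011,0,0,0,0,0,-0.18,0.011,0,0,0,0,0,-0.18,0.011,0,0,0,0,0,0,0,0,0]
}}

```text
time: 7.13
ee_pos: [0.551, -0.2217, 0.1636]
tcp_rot: [-179.9, 0.0, 86.8]
wrist_force: [1.5, 0.1, 0.2]
opening: 0.0003
```

```bash
python3 - <<'E'
from h import *
p=vision.camera("wrist");save(p,"w2.png")
t=vision.camera("scene")
a=cv2.resize(cv2.cvtColor(t["pixels"],4)[140:270,270:450],(480,347))
b=cv2.resize(cv2.cvtColor(p["pixels"],4),(400,250)) 
im=np.zeros((600,480,3),np.uint8);im[:347]=a;im[350:,:400]=b;cv2.imwrite("pics/c4.png",im)
o=monitor.get_obs();print(o["ee_pos"],o["wrist_force"])
W=cloud(t).reshape(-1,3);ctr=np.array([.5607,-.0116]);a=np.radians(-3.02);Rm=np.array([[np.cos(a),-np.sin(a)],[np.sin(a),np.cos(a)]])
L=(W[:,:2]-ctr)@Rm
k=(L[:,0]>-.04)&(L[:,0]<.01)&(L[:,1]>.05)&(L[:,1]<.2)&(W[:,2]>.035)
print("flag z",np.percentile(W[k][:,2],[5,25,50,75,95]).round(4),np.percentile(L[k],[5,50,95],axis=0).round(3))
k=k&(L[:,0]<-.02);print("inner z",np.median(W[k][:,2]))
k=(abs(L[:,0])<.03)&(L[:,1]>-.24)&(L[:,1]<-.1)&(W[:,2]>.035)&(W[:,2]<.08)
print("knob",k.sum(),np.percentile(L[k],[5,50,95],axis=0).round(4).tolist())
E
```

```text
[ 0.55127405 -0.21769475  0.16398911] [-0.848953   -0.12489242  0.39187382]
flag z [0.045  0.047  0.0482 0.0492 0.0506] [[-0.038  0.101]
 [-0.015  0.12 ]
 [ 0.008  0.138]]
inner z 0.04804984511874155
knob 75 [[-0.0091, -0.1744], [0.0009, -0.165], [0.0071, -0.1603]]
```

View pics/c4.png

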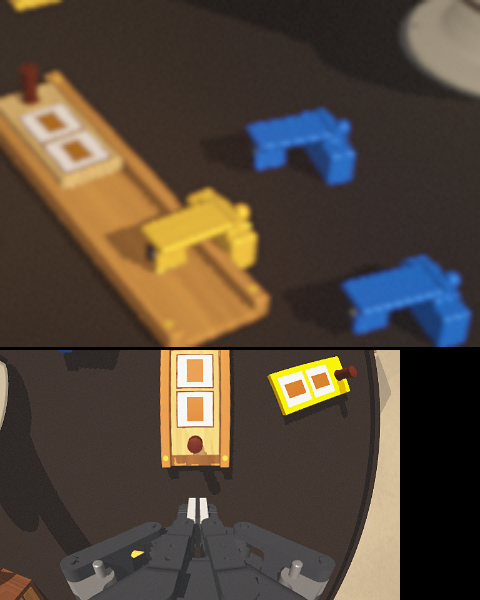

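The scene half shows the brass flag lying level over the channel at (195,225), with depth giving its top at z ≈ 0.048. The wrist half shows the knob at (195,444), straight ahead of the shut fingers. I'll descend and start pushing.

Emit:
{"api": "carry_out", "payload": {
  "increments": [0,0,0,0,0,0.1625,0,0,0,0,0,0,0.1625,0,0,0,0,0,0,0.1625,0,0,0,0,0,0,0.1625,0,0,0,0,0,0,0,0,0,0,0,0,0,0,0]
}}

```text
time: 7.73
ee_pos: [0.5509, -0.215, 0.0342]
tcp_rot: [-179.8, -0.1, 87.1]
wrist_force: [0.5, -0.0, 1.3]
opening: -0.0
```

Emit:
{"api": "carry_out", "payload": {
  "increments": [0,0,0,0.02,0,0,0,0,0,0,0.02,0,0,0,0,0,0,0.015,0,0,0,0,0,0,0.015,0,0,0]
}}

```text
time: 8.07
ee_pos: [0.5538, -0.2026, 0.0372]
tcp_rot: [179.8, 0.0, 87.0]
wrist_force: [0.2, -5.6, 2.1]
opening: -0.0002
```

Emit:
{"api": "carry_out", "payload": {
  "increments": [0,0,0,0.015,0,0,0,0,0,0,0.015,0,0,0,0,0,0,0.02,0,0,0,0,0,0,0.02,0,0,0]
}}

```text
time: 8.4
ee_pos: [0.5544, -0.1897, 0.0368]
tcp_rot: [179.9, 0.1, 87.0]
wrist_force: [-0.1, -5.5, 4.2]
opening: 0.0
```

Emit:
{"api": "carry_out", "payload": {
  "increments": [0,0,0,0.025,0,0,0,0,0,0,0.025,0,0,0,0,0,0,0.025,0,0,0,0,0,0,0.025,0,0,0,0,0,0,0.025,0,0,0,0,0,0,0.025,0,0,0]
}}

```text
time: 8.9
ee_pos: [0.5559, -0.1596, 0.0368]
tcp_rot: [179.9, 0.1, 87.0]
wrist_force: [-0.3, -6.4, 3.9]
opening: 0.0
```

Emit:
{"api": "carry_out", "payload": {
  "increments": [0,0,0,0.035,0,0,0,0,0,0,0.035,0,0,0,0,0,0,0.035,0,0,0,0,0,0,0.035,0,0,0,0,0,0,0.035,0,0,0,0,0,0,0.035,0,0,0,0,0,0,0.035,0,0,0,0,0,0,0.035,0,0,0]
}}

```text
time: 9.57
ee_pos: [0.5589, -0.1035, 0.0368]
tcp_rot: [179.9, 0.1, 87.0]
wrist_force: [-0.7, -5.4, 5.2]
opening: 0.0
```

Emit:
{"api": "carry_out", "payload": {
  "increments": [0,0,0,0.03,0,0,0,0,0,0,0.03,0,0,0,0,0,0,0.02,0,0,0,0,0,0,0.01,0,0,0,0,0,0,0.01,0,0,0,0,0,0,0.01,0,0,0]
}}

```text
time: 10.07
ee_pos: [0.5597, -0.0814, 0.0362]
tcp_rot: [179.9, 0.0, 87.0]
wrist_force: [0.2, -6.1, 4.3]
opening: 0.0001
```

```bash
python3 - <<'E'
from h import *
F=[]
t=vision.camera("scene");save(t,"s5.png",(310,180,400,270),6)
for i in range(4):
    vision.camera("top");o=monitor.get_obs();F.append(np.r_[o["ee_pos"],o["wrist_force"]])
print(np.round(F,4))
E
```

```text
[[ 0.5596 -0.0811  0.036   0.4103 -3.5001  3.6211]
 [ 0.5595 -0.0811  0.0358  0.3436 -3.3805  2.7901]
 [ 0.5594 -0.0811  0.0357  0.8411 -3.3571  2.0804]
 [ 0.5594 -0.0811  0.0356  1.367  -3.5065  2.5184]]
```

View pics/s5.png

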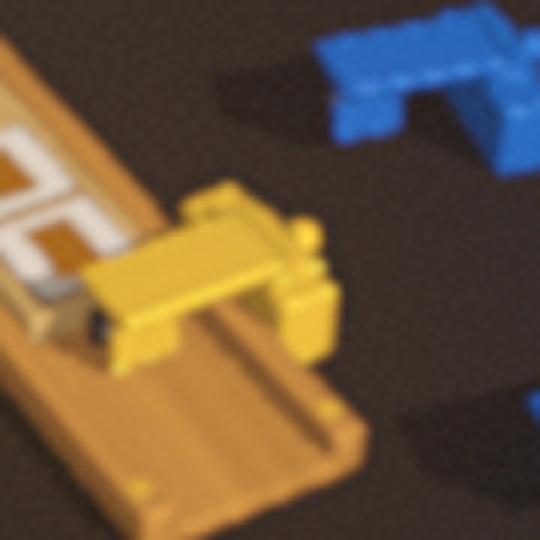

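The carrier's leading end at (40,320) is now close to the black pad at (100,325). Kinetic sliding force is about 5.5–6 N. I continue in small slow steps.

Emit:
{"api": "carry_out", "payload": {
  "increments": [0,0,0,0.0025,0,0,0,0,0,0,0.0025,0,0,0,0,0,0,0.0025,0,0,0,0,0,0,0.0025,0,0,0]
}}

```text
time: 10.65
ee_pos: [0.5594, -0.0792, 0.0355]
tcp_rot: [180.0, -0.0, 87.0]
wrist_force: [-1.0, -5.1, 3.8]
opening: -0.0002
```

Emit:
{"api": "carry_out", "payload": {
  "increments": [0,0,0,0.0025,0,0,0,0,0,0,0.0025,0,0,0,0,0,0,0.0025,0,0,0,0,0,0,0.0025,0,0,0]
}}

```text
time: 10.98
ee_pos: [0.5594, -0.0772, 0.0355]
tcp_rot: [180.0, -0.0, 87.0]
wrist_force: [-0.3, -5.2, 4.3]
opening: 0.0002
```

Emit:
{"api": "carry_out", "payload": {
  "increments": [0,0,0,0.0025,0,0,0,0,0,0,0.0025,0,0,0,0,0,0,0.0025,0,0,0]
}}

```text
time: 11.23
ee_pos: [0.5595, -0.0757, 0.0355]
tcp_rot: [180.0, -0.0, 87.0]
wrist_force: [-0.3, -5.7, 3.8]
opening: -0.0001
```

Emit:
{"api": "carry_out", "payload": {
  "increments": [0,0,0,0.0025,0,0,0,0,0,0,0.0025,0,0,0,0,0,0,0.0025,0,0,0]
}}

```text
time: 11.48
ee_pos: [0.5596, -0.0742, 0.0355]
tcp_rot: [180.0, -0.0, 87.0]
wrist_force: [-0.2, -4.8, 3.2]
opening: 0.0002
```

```bash
python3 -c "
from h import *
t=vision.camera('scene');save(t,'s6.png',(310,210,355,245),12)"
```

```text
(no output)
```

View pics/s6.png

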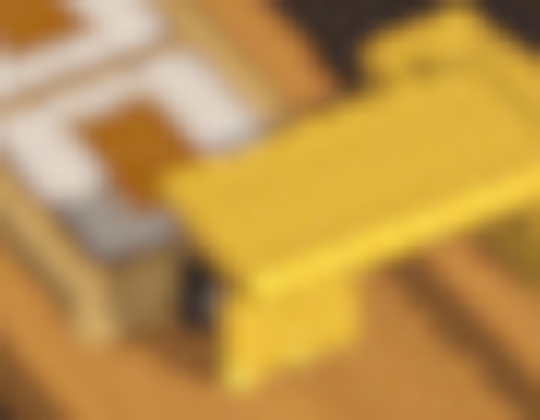

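The carrier's front edge at (175,290) is within a few mm of the black pad at (195,290). I continue.

Emit:
{"api": "carry_out", "payload": {
  "increments": [0,0,0,0.0025,0,0,0,0,0,0,0.0025,0,0,0,0,0,0,0.0025,0,0,0]
}}

```text
time: 11.78
ee_pos: [0.5597, -0.0727, 0.0355]
tcp_rot: [180.0, -0.0, 87.0]
wrist_force: [-0.0, -4.5, 4.4]
opening: 0.0003
```

Emit:
{"api": "carry_out", "payload": {
  "increments": [0,0,0,0.0025,0,0,0,0,0,0,0.0025,0,0,0,0,0,0,0.0025,0,0,0]
}}

```text
time: 12.03
ee_pos: [0.5598, -0.0712, 0.0355]
tcp_rot: [180.0, -0.0, 87.0]
wrist_force: [-0.1, -3.8, 3.9]
opening: 0.0002
```

Emit:
{"api": "carry_out", "payload": {
  "increments": [0,0,0,0.0025,0,0,0,0,0,0,0.0025,0,0,0,0,0,0,0.0025,0,0,0]
}}

```text
time: 12.28
ee_pos: [0.5598, -0.0697, 0.0355]
tcp_rot: [180.0, 0.0, 87.0]
wrist_force: [0.5, -5.6, 3.9]
opening: -0.0002
```

Emit:
{"api": "carry_out", "payload": {
  "increments": [0,0,0,0.0025,0,0,0,0,0,0,0.0025,0,0,0,0,0,0,0.0025,0,0,0]
}}

```text
time: 12.53
ee_pos: [0.5599, -0.0687, 0.0356]
tcp_rot: [180.0, 0.1, 87.0]
wrist_force: [-0.6, -8.4, 4.0]
opening: 0.0001
```

Emit:
{"api": "carry_out", "payload": {
  "increments": [0,0,0,0.0025,0,0,0,0,0,0,0.0025,0,0,0]
}}

```text
time: 12.7
ee_pos: [0.56, -0.068, 0.0356]
tcp_rot: [180.0, 0.1, 87.0]
wrist_force: [0.1, -10.8, 4.2]
opening: 0.0
```

```bash
cat > f.py <<'E'
from h import *
F=[]
for i in range(4):
    vision.camera("top");o=monitor.get_obs();F.append(np.r_[o["time"],o["ee_pos"]*1000,o["wrist_force"]])
print(np.round(F,2))
E
python3 f.py
```

```text
[[ 1.2750e+01  5.6001e+02 -6.7940e+01  3.5590e+01 -7.8000e-01 -1.0480e+01
   3.8100e+00]
 [ 1.2800e+01  5.6001e+02 -6.7960e+01  3.5590e+01 -6.8000e-01 -9.7200e+00
   3.6600e+00]
 [ 1.2850e+01  5.6001e+02 -6.7960e+01  3.5590e+01 -7.8000e-01 -9.6400e+00
   3.8800e+00]
 [ 1.2900e+01  5.5998e+02 -6.7940e+01  3.5550e+01 -1.7000e-01 -9.0700e+00
   3.8900e+00]]
```

Emit:
{"api": "carry_out", "payload": {
  "increments": [0,0,0,0.0025,0,0,0,0,0,0,0,0,0,0,0,0,0,0,0,0,0]
}}

```text
time: 13.15
ee_pos: [0.56, -0.0676, 0.0356]
tcp_rot: [180.0, 0.1, 86.9]
wrist_force: [-0.3, -10.9, 3.8]
opening: -0.0001
```

```bash
python3 f.py
```

```text
[[ 1.3200e+01  5.6003e+02 -6.7640e+01  3.5590e+01 -1.2000e+00 -1.0150e+01
   3.9700e+00]
 [ 1.3250e+01  5.6003e+02 -6.7650e+01  3.5580e+01 -7.5000e-01 -1.0600e+01
   3.9600e+00]
 [ 1.3300e+01  5.6005e+02 -6.7630e+01  3.5580e+01 -3.6000e-01 -1.0500e+01
   3.2000e+00]
 [ 1.3350e+01  5.6005e+02 -6.7660e+01  3.5610e+01  5.9000e-01 -1.1080e+01
   3.0800e+00]]
```

Emit:
{"api": "carry_out", "payload": {
  "increments": [0,0,0,0,0,0,0,0,0,0,0,0,0,0,0,0,0,0,0,0,0,0,0,0,0,0,0,0,0,0,0,0,0,0,0,0,0,0,0,0,0,0]
}}

```text
time: 13.85
ee_pos: [0.56, -0.0676, 0.0356]
tcp_rot: [180.0, 0.1, 87.0]
wrist_force: [-0.4, -11.3, 3.6]
opening: 0.0001
```

Emit:
{"api": "carry_out", "payload": {
  "increments": [0,0,0,0,0,0,0,0,0,0,0,0,0,0,0,0,0,0,0,0,0,0,0,0,0,0,0,0]
}}

```text
time: 14.18
ee_pos: [0.56, -0.0677, 0.0356]
tcp_rot: [180.0, 0.1, 86.9]
wrist_force: [0.1, -10.1, 3.7]
opening: -0.0
```

Emit:
{"api": "carry_out", "payload": {
  "increments": [0,0,0,-0.0015,0,0,0,0,0,0,-0.0015,0,0,0,0,0,0,-0.0015,0,0,0,0,0,0,-0.0015,0,0,0,0,0,0,-0.0015,0,0,0,0,0,0,-0.0015,0,0,0,0,0,0,-0.0015,0,0,0,0,0,0,-0.0015,0,0,0]
}}

```text
time: 14.85
ee_pos: [0.5597, -0.0685, 0.0351]
tcp_rot: [-180.0, -0.1, 87.0]
wrist_force: [0.0, -1.3, 0.8]
opening: 0.0001
```

Emit:
{"api": "carry_out", "payload": {
  "increments": [0,0,0,-0.0015,0,0,0,0,0,0,-0.0015,0,0,0,0,0,0,-0.0015,0,0,0,0,0,0,-0.0015,0,0,0,0,0,0,-0.0015,0,0,0,0,0,0,-0.0015,0,0,0,0,0,0,-0.0015,0,0,0,0,0,0,-0.0015,0,0,0]
}}

```text
time: 15.52
ee_pos: [0.5598, -0.0713, 0.0355]
tcp_rot: [180.0, -0.0, 87.0]
wrist_force: [0.3, 0.4, -0.6]
opening: -0.0001
```

Easing is done and the force has dropped to zero. I'll back away and lift clear, then check.

Emit:
{"api": "carry_out", "payload": {
  "increments": [0,0,0,-0.04,0,0,0,0,0,0,-0.04,0,0,0,0,0,0,0,0,-0.1,0,0,0,0,0,0,-0.2,0,0,0,0,0,0,-0.2,0,0,0,0,-0.2,0,-0.05,0,0,0,0,-0.2,0,0,0,0,0,0,0,0,0,0]
}}

```text
time: 16.18
ee_pos: [0.5547, -0.1731, 0.1467]
tcp_rot: [179.8, 0.1, 86.8]
wrist_force: [0.3, -0.8, 0.3]
opening: -0.0001
```

```bash
python3 - <<'E'
from h import *
t=vision.camera("scene");save(t,"s7.png",(270,160,400,270),6)
W=cloud(t).reshape(-1,3);ctr=np.array([.5607,-.0116]);a=np.radians(-3.02);Rm=np.array([[np.cos(a),-np.sin(a)],[np.sin(a),np.cos(a)]])
L=(W[:,:2]-ctr)@Rm
k=(L[:,0]>-.04)&(L[:,0]<.01)&(L[:,1]>.09)&(L[:,1]<.2)&(W[:,2]>.035)
print("flag z",np.percentile(W[k][:,2],[5,50,95]).round(4))
k=(abs(L[:,0])<.03)&(L[:,1]>-.1)&(L[:,1]<.0)&(W[:,2]>.035)&(W[:,2]<.08)
print("knob",np.percentile(L[k],[5,50,95],axis=0).round(4).tolist())
p=vision.camera("top")
for q in(p,t):
  for l in("carrier","condenser","rose_knob","elbow","rack_slide"):
    print(l,[(np.round(r["point"],3).tolist(),round(r["confidence"],2)) for r in vision.look_for(q,l)[:2]])
print(monitor.get_obs()["ee_pos"],monitor.get_obs()["wrist_force"])
E
```

```text
flag z [0.0455 0.0483 0.0509]
knob [[-0.0088, -0.043], [0.0003, -0.0312], [0.0064, -0.0258]]
carrier [([0.756, -0.081, 0.019], 0.87), ([0.554, 0.013, 0.023], 0.8)]
condenser [([0.63, 0.4, 0.024], 0.62)]
rose_knob []
elbow [([0.58, -0.46, 0.101], 0.65)]
rack_slide [([0.416, -0.438, 0.007], 0.95)]
carrier [([0.568, 0.006, 0.024], 0.73)]
condenser [([0.644, 0.41, 0.02], 0.92)]
rose_knob [([0.413, 0.445, 0.032], 0.81)]
elbow [([0.598, -0.461, 0.071], 0.72)]
rack_slide [([0.413, -0.396, 0.01], 0.49), ([0.553, 0.113, 0.05], 0.34)]
[ 0.55480764 -0.16672506  0.14542709] [-0.2968438   0.77322484  0.33201051]
```

View pics/s7.png

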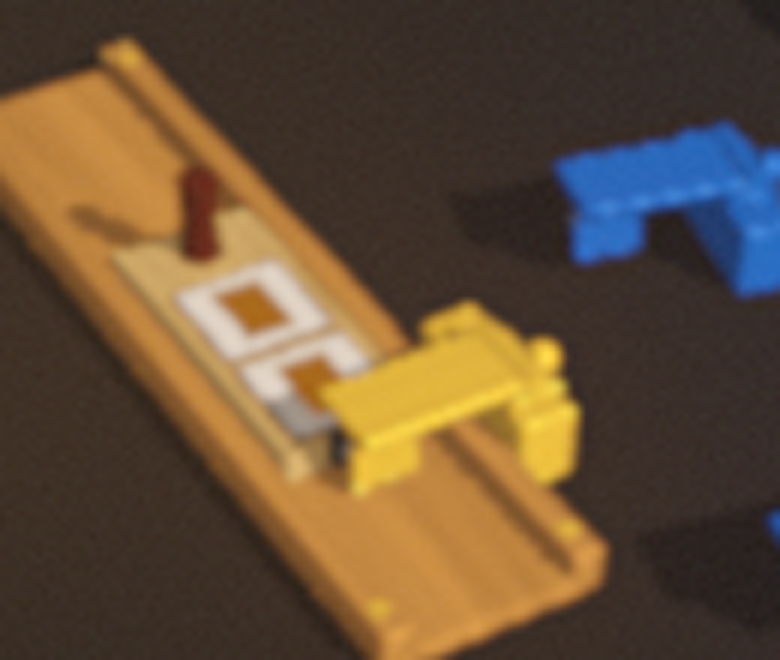

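The final view shows the flag level, the carrier lying in the channel with its front edge at the black pad (335,440), and the gripper clear.

```bash
python3 -c "
from workcell import ticket;print(ticket.job_done())"
```

```text
the job is handed in; nothing more can be done
None
```

The job is done and handed in at about 16 s of robot time; `job_done` gave no verdict.

- **Flag:** I swung it over with the shut fingers and pressed it home with about 23 N. Afterwards the camera depth put its top at about 48 mm across the channel, against 49 mm nominal, so it is fully down.
- **Carrier:** I pushed it along the channel by its knob, with about 5 N of sliding friction. It met the pad with the TCP at y ≈ -69.5 mm, then pressed it in about 1.8 mm. The wrist read 10–11 N during the hold, which lasted about 1.3 s.
- **Push on the pad:** I estimate about 7 N, give or take 1 N. It is inferred from the compression and from subtracting friction, not measured directly. The press stayed well short of the 3.5 mm where the pad bottoms out.
- **Release:** I eased off slowly until the wrist force was zero, then lifted clear. The last picture shows the carrier's front edge at the pad. The image is too coarse to prove contact, but the carrier only sprang back about 1 mm during easing, and friction holds it there.
- **Other things:** I touched none of them. The networks' last reports of the bystanders scattered by up to 4 cm between views. They missed the rosewood knob in the top view, and I took no starting positions to compare against.
- **Slip on the way:** the last joint reached its range limit during the approach, leaving the tool about 80 mm short of its target and slightly tilted. I turned the tool and carried on.

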